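Book in returned medicine cartons at the hospital counter

TASK

Book in the medicine cartons lying on the desk: take the scanner from its cradle and read each carton in turn, from the tallest to the flattest, by holding the window squarely over the middle of its label, a few centimetres clear of it, with the wide head along the label's length, and keeping it steadily there for more than a second, without bumping the carton. Stand the scanner back in its cradle and lay all the cartons side by side, flat on the floor of the tray that has no record books in it, labels up; only then press the terminal's white key right down to finish. Leave the books and everything else on the desk where they are.

Things in the scene. Friction and masses are not known exactly. Their poses are not given: they have to be found in the camera images.
- tall_center (a point): Centre (half-way up) of the tallest of the four possible white medicine cartons with a grey band: 90 mm long (its x axis) by 50 mm wide (y) by 72 mm high (z up), stiff, up to 210 g, bottom-heavy, loose on the desk. May be absent (None from the start).
- tall_label (a point): Middle of the barcode label on top of that carton (tallest); the white label is 62 mm long along its x axis (the carton's length) and 34 mm wide along y; z points up out of the label. None if the carton is absent.
- middle_center (a point): Centre (half-way up) of the second tallest of the four possible white medicine cartons with a grey band: 96 mm long (its x axis) by 46 mm wide (y) by 56 mm high (z up), stiff, up to 210 g, bottom-heavy, loose on the desk. May be absent (None from the start).
- middle_label (a point): Middle of the barcode label on top of that carton (second tallest); the white label is 62 mm long along its x axis (the carton's length) and 34 mm wide along y; z points up out of the label. None if the carton is absent.
- low_center (a point): Centre (half-way up) of the third tallest of the four possible white medicine cartons with a grey band: 86 mm long (its x axis) by 44 mm wide (y) by 41 mm high (z up), stiff, up to 210 g, bottom-heavy, loose on the desk. May be absent (None from the start).
- low_label (a point): Middle of the barcode label on top of that carton (third tallest); the white label is 62 mm long along its x axis (the carton's length) and 34 mm wide along y; z points up out of the label. None if the carton is absent.
- flat_center (a point): Centre (half-way up) of the flattest of the four possible white medicine cartons with a grey band: 94 mm long (its x axis) by 42 mm wide (y) by 27 mm high (z up), stiff, up to 210 g, bottom-heavy, loose on the desk. May be absent (None from the start).
- flat_label (a point): Middle of the barcode label on top of that carton (flattest); the white label is 62 mm long along its x axis (the carton's length) and 34 mm wide along y; z points up out of the label. None if the carton is absent.
- scanner: The hand scanner, loose, about 190 g, standing head down in its cradle: a T turned over, 149 mm tall. Origin at the centre of its underside, z up along the handle. Black head 40 mm thick (x) by 70 mm wide (y), 30 mm high; above it a plain grey handle 26 mm (x) by 34 mm (y) from 30 mm to 149 mm up.
- window (a point): Centre of the scanner's amber reading window, which is the whole underside of the head (same axes as scanner). It looks straight along -z, away from the handle; its scan line runs along the wide direction y.
- handle (a point): Good place to grip the scanner's handle: on its axis, 125 mm above the window (same axes as scanner).
- cradle_floor (a point): The charging cradle, fixed, at the left or the right end of the carton row: an open pocket 52 mm (x) by 82 mm (y), its floor 12 mm above the desk, its rim 29 mm above that floor. This point is the middle of the pocket's floor, where the window's centre rests, x and y along the pocket; the head goes in either way round. The cradle measures 80 by 110 mm.
- tray_left: Shallow dark steel tray on the robot's left (+y), fixed: 143 mm (x) by 353 mm (y) outside, walls 4 mm thick and 28 mm high, floor 4 mm thick, axes parallel to the world's. Origin at the centre of its underside, on the desk. One tray holds the record books, the other holds at most a sheet of paper.
- tray_right: The same tray on the robot's right (-y).
- books_center (a point): Centre of a pile of record books, 105 mm (x) by 178 mm (y) by 44 mm high, 600 g, lying in one of the two trays: that tray is taken.
- key_top (a point): Middle of the top of the round white key, 32 mm across, on the black payment terminal (130 by 95 by 45 mm, fixed, at the end of the row opposite the cradle). It is pressed straight down.
- key (a joint): Travel of that key: 0 up, 0.006 m fully down; a spring brings it back; fully down takes 5 N.
- gel: Hand-gel bottle, 68 mm across, 160 mm tall, loose, not part of the job. Origin at the centre of its underside.
- flask: Blue flask, 64 mm across, 190 mm tall, loose, not part of the job. Origin at the centre of its underside.
- stamp: Wooden hand stamp, 48 mm across, 68 mm tall, loose, not part of the job. Origin at the centre of its underside.
- pens: Pen pot, 76 mm across, 150 mm tall with pens, loose, not part of the job. Origin at the centre of its underside.
- mug: White mug, 80 mm across, 90 mm tall, loose, not part of the job. Origin at the centre of its underside.
Things that resemble listed ones, but are neither listed nor needed, are in the scene too. Leave any green look-alike of the scanner alone.

How it is judged:
By the outcome, as a careful person would: the job done as asked, in the order asked, and still so for the second after the job is handed in, with the robot touching nothing.
Of carton_tall, carton_middle, carton_low, carton_flat only 3 to 4 are there at a start; the rules pass over those that are not, and their reading is None.
At some moment in a run one of carton_tall, carton_middle, carton_low, carton_flat may be knocked a few centimetres aside while the robot is not near it.
It also fails if it takes over 210 s, if anything falls off the work surface, if the arm or the gripper's body presses on something with over 40 N, if the wrist force passes 120 N, or if a joint passes its speed limit or range.

ROBOT

A 6-joint arm with a two-finger parallel gripper is mounted at the origin on the work surface. World frame = base frame: x ahead of the robot, y to its left, z up, the work surface at z = 0. Lengths are in mm, angles in rad, forces in N, time in s.
With the tool pointing down it reaches from about 400 to 825 mm from the base axis. Payload 7 kg.
Tool frame: the origin (TCP) lies at the very end of the fingers, on their centre line; the grasp point (between the pads) lies 19 mm behind it; z points along the fingers, y is the direction in which the jaws open and shut (so a half turn about z gives the same grasp; the last joint's range is limited). The gripper opens to 88 mm and grips with 3 to 60 N. Pads are 19 mm wide; open, the fingers measure 130 mm over their backs; the gripper's body (78 mm by 193 mm) begins 47 mm behind the grasp point.
Start: joints at [-0.917, 0.359, 0.012, 0, -1.224, -0.288], TCP at [241.418, -630.328, 226.561] pointing down, gripper open.
Joint ranges: [-3.07, 3.07], [-1.43, 2.12], [-1.02, 1.25], [-3.03, 1.67], [-3.05, -0], [-3.03, 3.03]. Speed limits (rad/s): [2.39, 2.39, 3.01, 3.14, 3.14, 3.14].

INTERFACE

Orientations are given as a unit quaternion [x, y, z, w].
In Python, from plant import bot gives the robot as it stands. Calls block until the motion is done:
- bot.move_ptp(position, orientation): joint-space move of the TCP to a pose.
- bot.line_to(position, velocity=150, ori=None): straight line of the TCP; ori=None keeps the orientation; velocity is the mean speed in mm/s.
- bot.move_joints(angles): joint-space move.
- bot.move_gripper(opening, force=None): finger opening in mm; force is the grip in N (None keeps the last); returns when the fingers have stopped.
- bot.pause(seconds).
- bot.solve_ik(position, orientation): joint angles nearest the present ones, or None.
- bot.read_state(): the state.
- bot.camera(name): name is "scene" or "top" or "wrist"; returns the picture (480x640x3 uint8, red, green, blue); there is no depth.
- bot.get_calibration(name): a dict with "fx", "fy", "cx", "cy" (pixels), "view" (4x4, takes a point from world to camera coordinates); the wrist camera has in their place "T_tool_cam" (4x4, takes a point from camera to tool coordinates, whose origin is the TCP and whose axes are the flange's). Camera axes: x right, y up, looking along -z (the intrinsics and any distortion apply to the point x, -y, -z); pixel columns grow to the right and rows downward; lengths in mm; the calibration is good to about 2 mm. The wrist camera is an equidistant fisheye: a pixel r from the principal point sees the ray r / f radians off the axis. A picture is of the moment at which its call begins: read the wrist's pose just before it. get_calibration takes no time and is no camera call.
A pose or a line that the arm cannot do raises bot.Unreachable and nothing moves.
- bot.close_job(): hands the job in, once; it reports no verdict.
The state is a dict: "t": time; "joint_pos": joint angles; "qvel": joint speeds; "tau": joint torques, N m; "tcp_pos": TCP position; "eef_rot": TCP orientation; "contact_force": force on the tool from outside, world axes, zero at the start; "moment": the same for the moment, N m; "width": finger opening in mm.
Only numpy, scipy, OpenCV 4.12 (cv2) and the standard library are available. Lean on these libraries where they do the work, as an engineer would, in place of code of your own. Each camera call takes 0.05 s, during which the arm holds its last target.

## Working session

There is one attempt and no reset: what is moved stays moved. The work goes in short steps, each a Python script; the robot and the scene stay as the last script left them, time stands still between calls to the robot, and variables do not carry over. Pictures are saved under pics/ and viewed, and the job is handed in when it is done.

```bash
ls; mkdir -p pics
python3 - <<'E'
from plant import bot
import cv2,numpy as np
np.set_printoptions(precision=4,suppress=True)
for n in ["scene","top","wrist"]:
    im=bot.camera(n); cv2.imwrite(f"pics/{n}0.png",im[:,:,::-1]); print(n,bot.get_calibration(n))
print(bot.read_state())
E
```

```text
pics
scene {'fx': 587.0925445354561, 'fy': 587.0925445354561, 'cx': 328.5023685570833, 'cy': 244.97080851945537, 'view': array([[   -0.0045,     0.9999,     0.009 ,    71.3511],
       [   -0.8005,    -0.009 ,     0.5993,   338.5482],
       [    0.5993,    -0.0045,     0.8005, -1941.197 ],
       [    0.    ,     0.    ,     0.    ,     1.    ]])}
top {'fx': 575.662262851773, 'fy': 575.662262851773, 'cx': 321.40026001136533, 'cy': 241.5254135971, 'view': array([[    0.0001,    -1.    ,     0.0059,   -67.262 ],
       [    0.9967,     0.0006,     0.0818,  -534.9694],
       [   -0.0818,     0.0059,     0.9966, -1747.8079],
       [    0.    ,     0.    ,     0.    ,     1.    ]])}
wrist {'fx': 371.64829954431775, 'fy': 371.64829954431775, 'cx': 319.1019374180207, 'cy': 238.6185153560539, 'T_tool_cam': array([[  -0.0003,    0.9518,    0.3067,   83.6746],
       [   1.    ,    0.0003,    0.0001,   -0.0014],
       [  -0.    ,    0.3067,   -0.9518, -158.0893],
       [   0.    ,    0.    ,    0.    ,    1.    ]])}
{'t': 0.15, 'joint_pos': array([-0.9169,  0.3592,  0.0113, -0.0002, -1.2241, -0.2881]), 'qvel': array([ 0.0005, -0.002 ,  0.0037,  0.0018,  0.0001,  0.0007]), 'tau': array([ -0.001 , -58.3275,  29.3292,   7.0012,   0.0088,  -0.0001]), 'tcp_pos': array([ 241.3144, -630.0246,  225.8588]), 'eef_rot': array([-0.1819,  0.9833,  0.0006, -0.0002]), 'contact_force': array([ 1.1761,  0.2094, -0.0093]), 'moment': array([-0.0035, -0.0009, -0.0122]), 'width': 87.35109100262896}
```

View pics/top0.png

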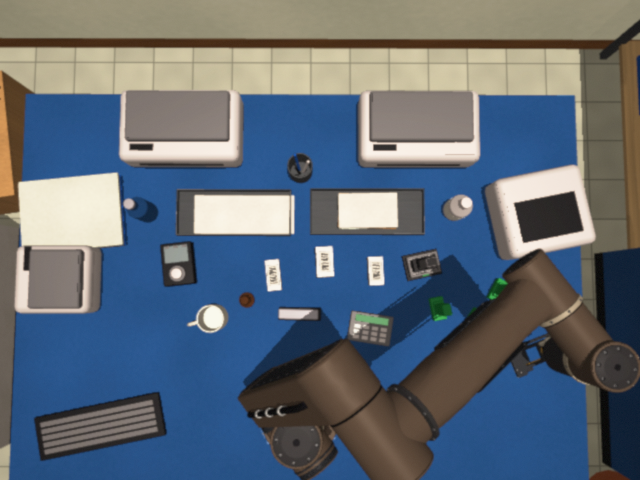

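View pics/scene0.png

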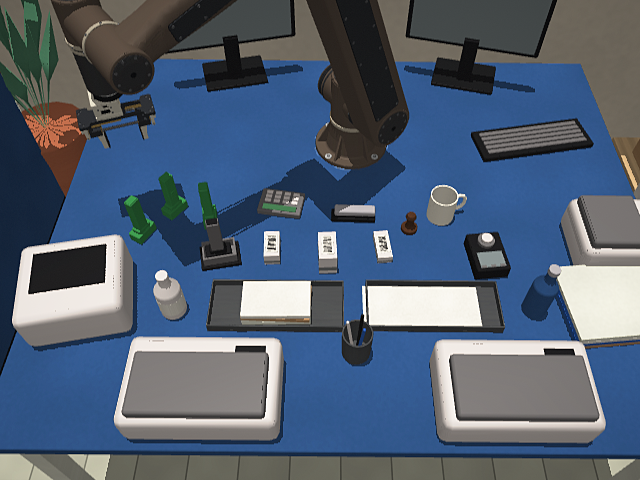

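View pics/wrist0.png

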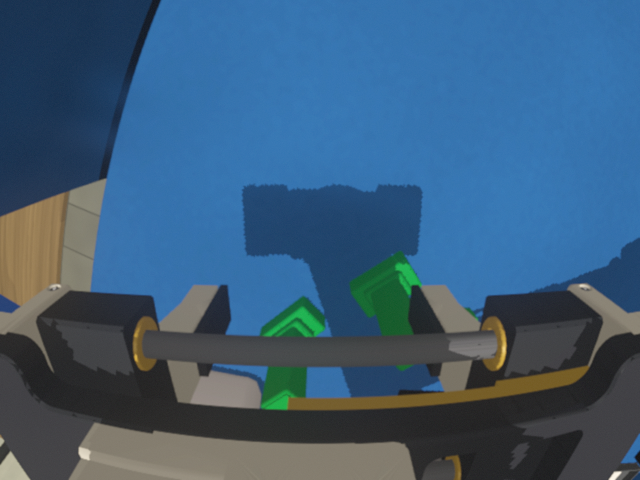

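Candidates: cartons at top px (273,275), (324,262), (376,270). The flat box at (299,313) is probably a stapler. The scanner is at (422,264) in its cradle, with green look-alikes at (440,308), (497,290) and one behind. The left tray seems to hold only a sheet of paper. I'll check these in enlarged crops.

Run:
```python
import cv2
a=cv2.imread('pics/top0.png')[180:345,150:450]; cv2.imwrite('pics/top0c.png',cv2.resize(a,(800,440),interpolation=cv2.INTER_CUBIC))
a=cv2.imread('pics/scene0.png')[165:340,110:520]; cv2.imwrite('pics/scene0c.png',cv2.resize(a,(800,342),interpolation=cv2.INTER_CUBIC))
a=cv2.imread('pics/scene0.png')[170:280,190:410]; cv2.imwrite('pics/scene0d.png',cv2.resize(a,(800,400),interpolation=cv2.INTER_CUBIC))
```

```text
(no output)
```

View pics/top0c.png

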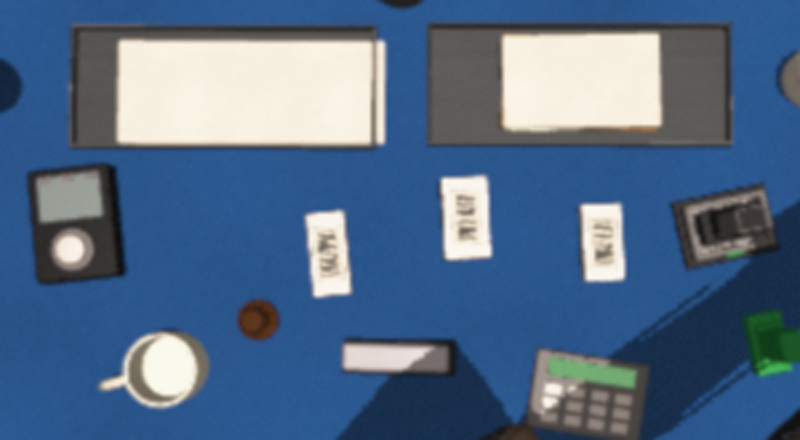

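View pics/scene0c.png

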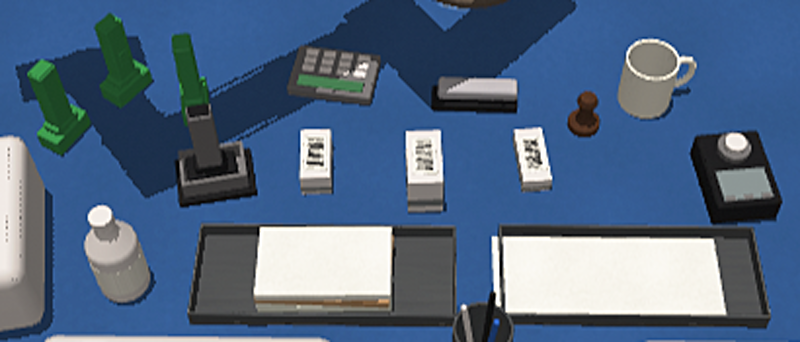

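View pics/scene0d.png

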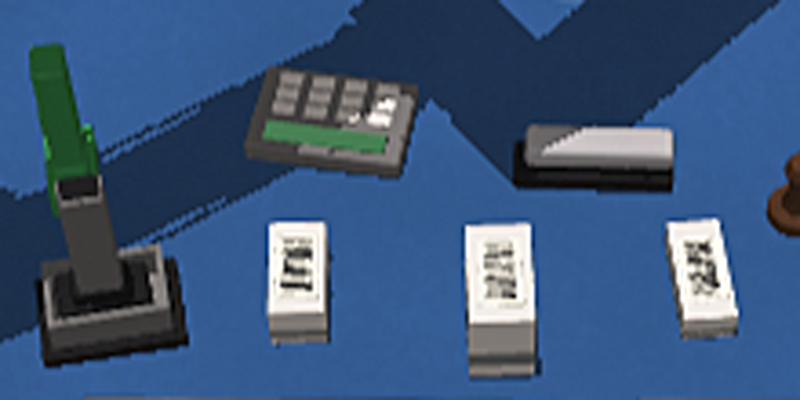

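Three cartons are standing, at top px (273,275), (324,262) and (376,270). The flat box at (299,313) is a stapler. The books are in the right tray and only a sheet lies in the left one. Next I'll write helpers and take close wrist views.

```bash
cat > h.py <<'E'
import numpy as np,cv2
from scipy.spatial.transform import Rotation as Ro
from scipy.optimize import least_squares
from plant import bot
np.set_printoptions(precision=3,suppress=True)
CAL={n:bot.get_calibration(n) for n in ["scene","top","wrist"]}
def q(th): # tool down, jaw axis y at world angle th
    y=np.array([np.cos(th),np.sin(th),0]);z=np.array([0,0,-1.]);x=np.cross(y,z)
    return Ro.from_matrix(np.c_[x,y,z]).as_quat()
def camT(n,st=None): # cam->world
    if n!='wrist': return np.linalg.inv(CAL[n]['view'])
    T=np.eye(4);T[:3,:3]=Ro.from_quat(st['eef_rot']).as_matrix();T[:3,3]=st['tcp_pos']
    return T@CAL[n]['T_tool_cam']
def proj(P,n,st=None):
    P=np.atleast_2d(P).astype(float);c=CAL[n];V=np.linalg.inv(camT(n,st))
    p=P@V[:3,:3].T+V[:3,3];p=p*[1,-1,-1]
    if n!='wrist': u=p[:,:2]/p[:,2:]
    else:
        r=np.hypot(p[:,0],p[:,1]);u=p[:,:2]/np.maximum(r,1e-9)[:,None]*np.arctan2(r,p[:,2])[:,None]
    return u*[c['fx'],c['fy']]+[c['cx'],c['cy']]
def unproj(px,z,n,st=None):
    c=CAL[n];px=np.atleast_2d(px).astype(float);u=(px-[c['cx'],c['cy']])/[c['fx'],c['fy']]
    if n!='wrist': d=np.c_[u,np.ones(len(u))]
    else:
        r=np.linalg.norm(u,axis=1);d=np.c_[u*(np.sin(r)/np.maximum(r,1e-9))[:,None],np.cos(r)]
    d=d*[1,-1,-1];T=camT(n,st);d=d@T[:3,:3].T;o=T[:3,3]
    return o+d*((np.atleast_1d(z)-o[2])/d[:,2])[:,None]
def snap(n,f):
    st=bot.read_state();im=bot.camera(n);cv2.imwrite(f'pics/{f}.png',im[:,:,::-1])
    return im,st
def top():
    pass
E
python3 - <<'E'
from h import *
for nm,px,z in [('L',(273,275),40),('C',(324,262),60),('R',(376,270),40),('scan cradle',(422,264),40),('key',(177,272),50),('trayL',(235,212),0),('green',(440,308),20),('stamp',(247,299),60),('stapler',(299,313),30)]:
    print(nm,unproj(px,z,'top')[0])
# triangulate label centres
T=[((329,252),(383.5,245)),((466,217),(327,241)),((603,242),(272,243))]
for a,b in T:
    a=np.array(a)*300/800+[150,180]
    f=lambda P:np.r_[proj(P,'top')[0]-a,proj(P,'scene')[0]-b]
    s=least_squares(f,[500,0,50]);print(s.x,s.fun)
st=bot.read_state()
for p,th in [((520,0,330),np.pi/2),((480,-120,330),np.pi/2),((480,-120,330),-np.pi/2),((560,120,330),np.pi/2),((560,120,330),-np.pi/2)]:
    print(p,th,bot.solve_ik(list(p),list(q(th))))
E
```

```text
L [431.756  79.55   40.   ]
C [470.262 -74.657  60.   ]
R [ 446.976 -232.57    40.   ]
scan cradle [ 465.226 -372.483   40.   ]
key [440.459 367.503  50.   ]
trayL [629.178 202.677   0.   ]
green [ 331.749 -429.205   20.   ]
stamp [359.799 154.981  60.   ]
stapler [317.063   0.805  30.   ]
[434.068  83.785  16.029] [-1.142 -0.069 -1.058 -0.003]
[471.148 -75.225  81.322] [-0.484 -0.007 -0.443 -0.012]
[ 444.767 -230.499   35.13 ] [-0.961  0.029 -0.885 -0.045]
(520, 0, 330) 1.5707963267948966 [ 0.378  0.048 -0.151  0.    -1.372 -1.949]
(480, -120, 330) 1.5707963267948966 [ 0.153  0.003 -0.198  0.    -1.37  -1.724]
(480, -120, 330) -1.5707963267948966 [ 0.153  0.003 -0.198  0.    -1.37   1.418]
(560, 120, 330) 1.5707963267948966 [ 0.553  0.14  -0.047  0.    -1.383 -2.123]
(560, 120, 330) -1.5707963267948966 [ 0.553  0.14  -0.047  0.    -1.383  1.018]
```

Run:
```python
from h import *
import pickle
S={}
for i,y in enumerate([-300,-30]):
    bot.move_ptp([540,y,300],list(q(np.pi/2)))
    bot.pause(.2)
    _,S[i]=snap('wrist',f'w{i+1}')
    print(S[i]['t'],S[i]['tcp_pos'])
pickle.dump(S,open('S.pkl','wb'))
_,_=snap('top','top1')
```

```text
2.0083 [ 539.598 -300.733  299.797]
3.3083 [540.118 -31.116 299.787]
```

View pics/w1.png

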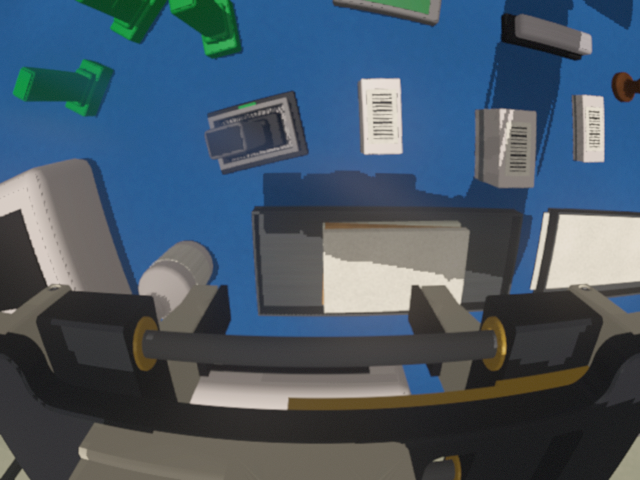

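View pics/w2.png

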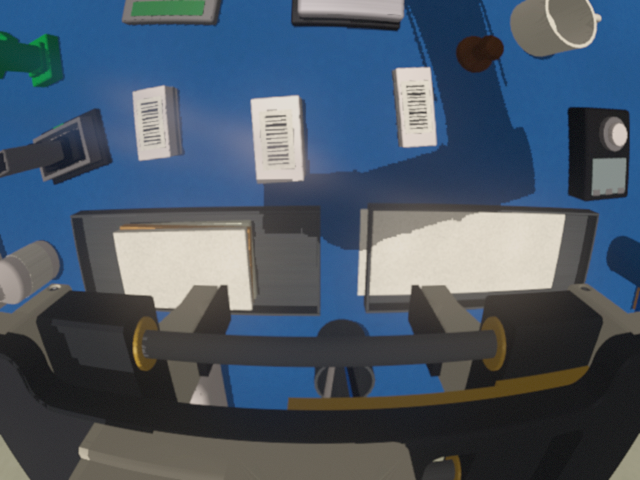

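Wrist views: the scanner in its cradle is at w1 (255,133). The cartons are at (380,116), (510,148), (592,128) in w1 and (152,122), (278,138), (415,107) in w2. The terminal key is at w2 (618,134). I'll enlarge to read off the corners.

Run:
```python
import cv2,numpy as np
a=cv2.imread('pics/w2.png');b=cv2.imread('pics/w1.png')
def crop(im,x,y,w,h,s,f):
    c=cv2.resize(im[y:y+h,x:x+w],None,fx=s,fy=s,interpolation=cv2.INTER_CUBIC)
    for i in range(0,w,10): cv2.putText(c,str(x+i),(i*s,8),0,.3,(0,255,255),1); cv2.line(c,(i*s,10),(i*s,14),(0,255,255),1)
    for i in range(0,h,10): cv2.putText(c,str(y+i),(0,i*s+4),0,.3,(0,255,255),1); cv2.line(c,(20,i*s),(24,i*s),(0,255,255),1)
    cv2.imwrite(f,c)
crop(a,120,70,100,100,6,'pics/c1.png')
crop(a,240,80,80,110,5,'pics/c2.png')
crop(a,380,55,70,100,5,'pics/c3.png')
crop(b,190,75,130,110,6,'pics/c4.png')
l=np.zeros((600,800,3),np.uint8)
x=0
for f in ['c2','c3']:
    c=cv2.imread(f'pics/{f}.png');l[:c.shape[0],x:x+c.shape[1]]=c;x+=c.shape[1]
cv2.imwrite('pics/c23.png',l)
```

```text
(no output)
```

View pics/c1.png

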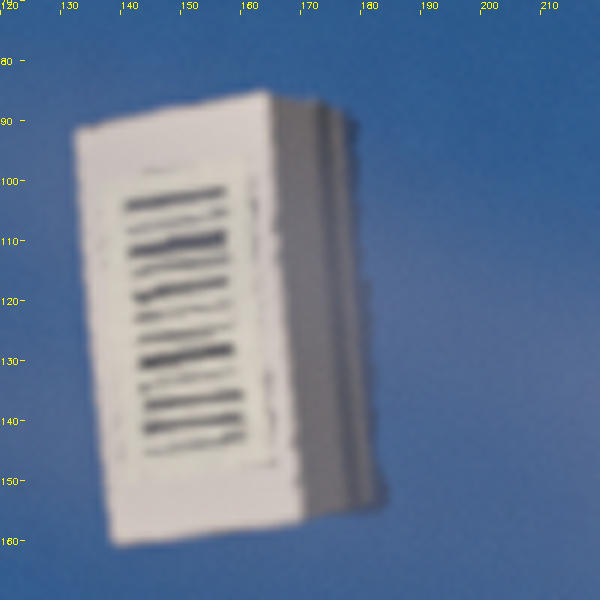

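View pics/c23.png

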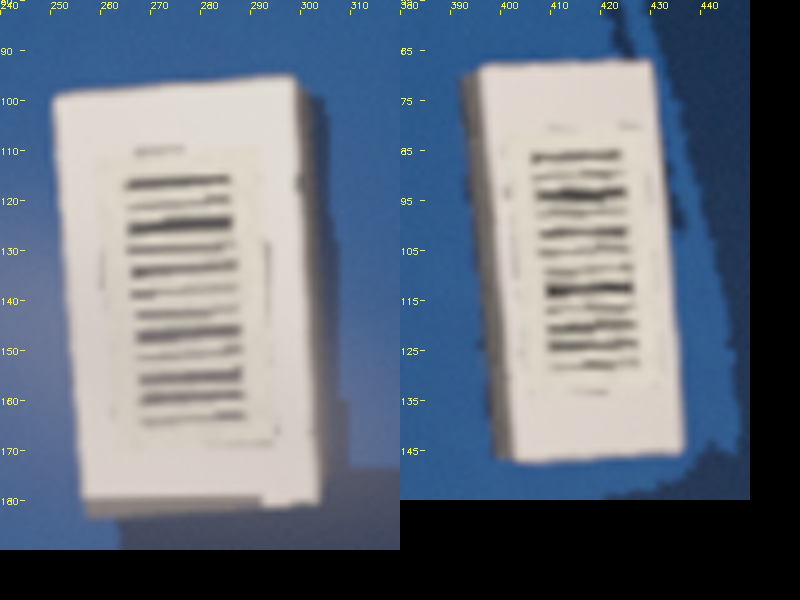

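View pics/c4.png

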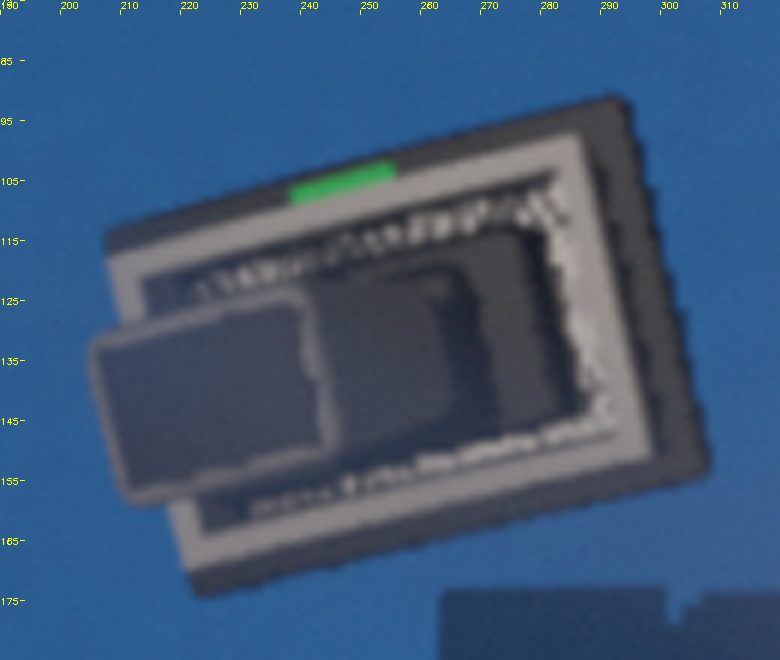

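```bash
cat >> h.py <<'E'
def fitrect(px,n,st,L,W,z,yaw0=0,free=False):
    """fit rectangle top face L(x) x W(y) at height z to 4 px in cyclic order"""
    px=np.array(px,float);best=None
    for k in range(4):
      for flip in (1,-1):
        c=np.array([[1,1],[1,-1],[-1,-1],[-1,1]])[::flip]*[L/2,W/2];c=np.roll(c,k,0)
        g=unproj(px.mean(0),z,n,st)[0]
        def f(v):
            R=np.array([[np.cos(v[2]),-np.sin(v[2])],[np.sin(v[2]),np.cos(v[2])]])
            P=np.c_[c@R.T+v[:2],np.full(4,v[3] if free else z)]
            return (proj(P,n,st)-px).ravel()
        for y0 in (0,np.pi/2):
            s=least_squares(f,[g[0],g[1],y0]+([z] if free else []))
            if best is None or s.cost<best.cost-1e-6: best=s
    v=best.x.copy();v[2]=(v[2]+np.pi/2)%np.pi-np.pi/2
    return v,np.sqrt(2*best.cost/8)
DIM={'tall':(90,50,72),'middle':(96,46,56),'low':(86,44,41),'flat':(94,42,27)}
E
python3 - <<'E'
from h import *
import pickle
S=pickle.load(open('S.pkl','rb'))
C={'R':[(132.8,91.3),(164.7,85.3),(170.3,156.7),(138.7,160.8)],
'C':[(250.6,98.8),(299,95),(303.2,178),(256.8,179.4)],
'L':[(396,68.6),(430,67),(436.6,145.6),(402.4,147)]}
for k,px in C.items():
    for m,(L,W,H) in DIM.items(): print(k,m,*fitrect(px,'wrist',S[1],L,W,H), 'zfree',fitrect(px,'wrist',S[1],L,W,H,free=True)[0][3])
o=np.array([190,75])
h=[o+np.array(p)/6 for p in [(90,342),(300,287),(338,450),(128,505)]]
print('handle top',fitrect(h,'wrist',S[0],26,34,161))
p=[o+np.array(p)/6 for p in [(140,275),(555,172),(615,430),(205,535)]]
print('pocket',fitrect(p,'wrist',S[0],52,82,41))
p=[o+np.array(p)/6 for p in [(105,240),(628,95),(710,472),(195,598)]]
for z in (0,6,12):print('base',fitrect(p,'wrist',S[0],80,110,z))
E
```

```text
R tall [ 447.843 -215.905    0.048] 4.3498157267056206 zfree 11.74101732965183
R middle [ 447.466 -223.352    0.052] 4.183386565239111 zfree -5.4357541608206175
R low [ 447.258 -229.886    0.044] 0.22554773297712138 zfree 38.37101568994661
R flat [ 446.909 -236.598    0.048] 1.6959970526209565 zfree 8.530258632157272
C tall [471.508 -74.401   0.044] 1.355376890238353 zfree 57.990227858389495
C middle [472.156 -76.137   0.044] 2.765954851004124 zfree 43.37702076810788
C low [472.641 -77.678   0.044] 3.698784080414341 zfree 82.31091753253313
C flat [473.225 -79.245   0.044] 4.105556410155932 zfree 56.06667291132143
L tall [436.706  71.205   0.102] 4.525601009996944 zfree 24.494443677205812
L middle [435.906  75.294   0.1  ] 3.4922664706324524 zfree 10.698509659911906
L low [435.262  78.899   0.104] 1.806474819611603 zfree 51.88666113620744
L flat [434.532  82.594   0.102] 0.31790154306050245 zfree 25.308504644511363
handle top (array([ 468.665, -376.412,    0.202]), np.float64(2.0318651728582426))
pocket (array([ 466.665, -375.284,    0.212]), np.float64(0.5786820157189405))
base (array([ 467.381, -376.531,    0.218]), np.float64(0.7194562419227758))
base (array([ 467.234, -375.602,    0.218]), np.float64(0.6722768114874897))
base (array([ 467.087, -374.675,    0.218]), np.float64(0.9523615957005342))
```

Run:
```python
from h import *
import pickle
S=pickle.load(open('S.pkl','rb'))
px=[(250.6,98.8),(299,95),(303.6,181),(257.2,183.4)]
for m in ('tall','middle'):
    L,W,H=DIM[m];print(m,*fitrect(px,'wrist',S[1],L,W,H), 'zfree',fitrect(px,'wrist',S[1],L,W,H,free=True)[0][3])
o=np.array([190,75])
h=[o+np.array(p)/6 for p in [(90,342),(300,287),(338,450),(128,505)]]
print('handle top',fitrect(h,'wrist',S[0],26,34,161),fitrect(h,'wrist',S[0],26,34,161,free=True))
x,y,t=467,-376,.212
R=np.array([[np.cos(t),-np.sin(t)],[np.sin(t),np.cos(t)]])
im=cv2.imread('pics/w1.png');c=cv2.resize(im[75:185,190:320],None,fx=6,fy=6)
for (L,W,z,col) in [(26,34,161,(0,0,255)),(52,82,41,(0,255,0)),(40,70,42,(0,255,255)),(80,110,0,(255,0,255))]:
    P=np.c_[np.array([[1,1],[1,-1],[-1,-1],[-1,1]])*[L/2,W/2]@R.T+[x,y],np.full(4,z)]
    u=(proj(P,'wrist',S[0])-o)*6; print(z,u)
    cv2.polylines(c,[u.astype(int)],True,col,1)
cv2.imwrite('pics/ov.png',c)
```

```text
tall [473.349 -74.202   0.047] 0.19869633682223883 zfree 70.88324703351681
middle [474.074 -75.93    0.048] 2.019294042064679 zfree 57.173032558893944
handle top (array([ 468.665, -376.412,    0.202]), np.float64(2.0318651728582426)) (array([ 470.247, -385.801,    0.203,  123.619]), np.float64(0.15022607917527853))
161 [[356.069 445.356]
 [121.372 506.717]
 [ 75.665 324.496]
 [311.266 258.792]]
41 [[614.325 437.056]
 [199.02  538.339]
 [134.081 277.029]
 [552.486 167.281]]
42 [[575.327 413.448]
 [219.279 501.096]
 [169.298 298.904]
 [527.389 205.64 ]]
0 [[710.257 474.904]
 [202.08  595.522]
 [111.093 230.371]
 [624.903  96.236]]
```

View pics/ov.png

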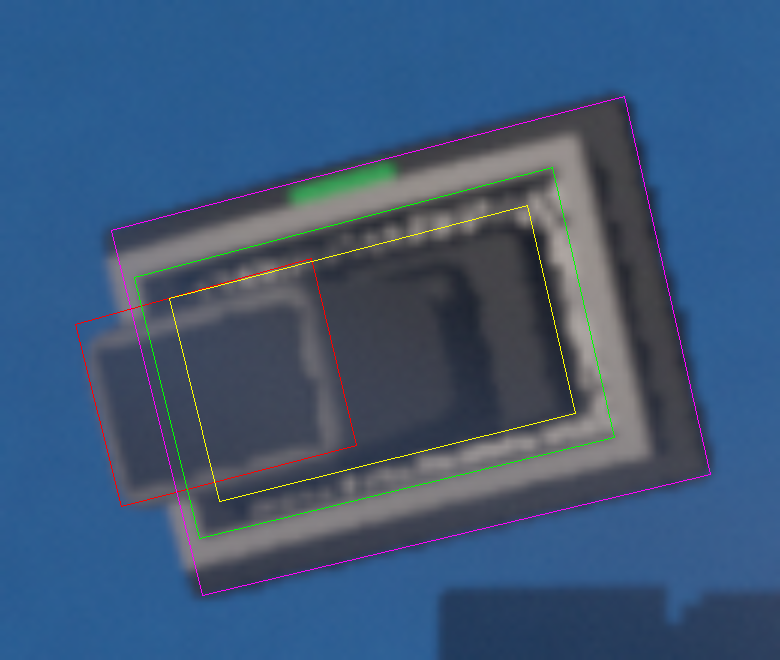

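Identified by dimension fits, all with about 0.2–0.3 px residual:
- Centre carton is tall.
- Right carton is low.
- Left carton is flat.
- The middle carton is absent.

The scanner (grey handle, black head) stands in the cradle at (467,-376). Next I'll grasp it.

Run:
```python
from h import *
t=.208; x,y=467.8,-376.3
bot.move_ptp([x,y,240],list(q(t)))
bot.line_to([x,y,120],120)
bot.pause(.2)
st=bot.read_state();print(st['tcp_pos'],st['contact_force'])
bot.move_gripper(0,35)
st=bot.read_state();print(st['tcp_pos'],st['contact_force'],st['width'],st['moment'],st['t'])
```

```text
[ 468.143 -376.454  120.718] [-0.509  0.364 -0.075]
[ 467.809 -376.292  119.977] [-0.421 -0.223 -0.381] 26.018301472258816 [-0.104 -0.082 -0.016] 7.1
```

Run:
```python
from h import *
import pickle
x,y=467.8,-376.3
bot.line_to([x,y,135],60)
st=bot.read_state();print(st['contact_force'],st['width'])
bot.line_to([x,y,290],120)
bot.move_ptp([467.8,-200,290],list(q(np.pi/2+.047)))
bot.pause(.3)
_,st=snap('scene','s2');snap('top','t2')
print(st['tcp_pos'],st['contact_force'],st['width'],st['t'])
pickle.dump(snap('wrist','w3')[1],open('w3.pkl','wb'))
```

```text
[ 0.823 -0.047 -2.26 ] 25.604461422507963
[ 467.736 -200.502  289.783] [ 0.673 -0.254 -1.226] 26.06907744149101 10.25
```

View pics/s2.png

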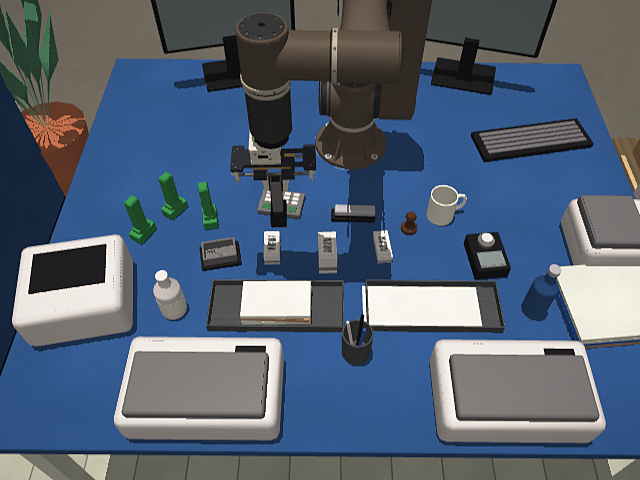

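View pics/w3.png

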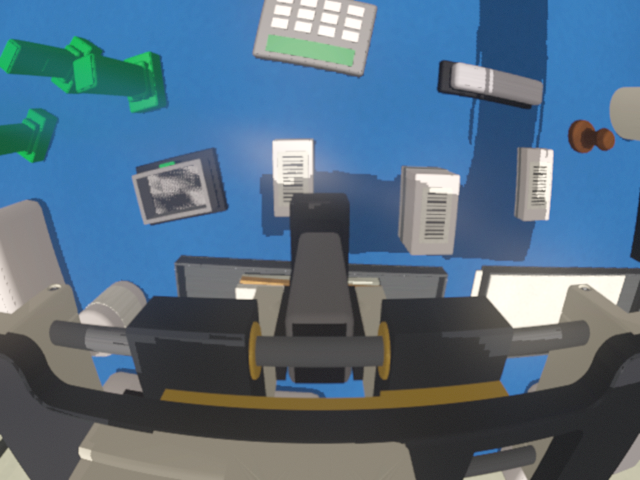

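Run:
```python
from h import *
import pickle
st=pickle.load(open('w3.pkl','rb'))
R=Ro.from_quat(st['eef_rot']).as_matrix()
for z in (108,78):
    P=np.array([[35,20,z],[35,-20,z],[-35,-20,z],[-35,20,z]])@R.T+st['tcp_pos']
    print(z,proj(P,'wrist',st))
im=cv2.imread('pics/w3.png')
cv2.imwrite('pics/w3c.png',cv2.resize(im[180:270,270:370],None,fx=6,fy=6,interpolation=cv2.INTER_CUBIC))
cv2.imwrite('pics/w3d.png',cv2.resize(im[130:260,260:560],None,fx=2.6,fy=2.6,interpolation=cv2.INTER_CUBIC))
# predicted cartons
for k,(x,y,t,m) in {'low':(447.3,-229.9,.044,'low'),'tall':(473.3,-74.2,.047,'tall'),'flat':(434.5,82.6,.102,'flat')}.items():
    L,W,H=DIM[m];r=np.array([[np.cos(t),-np.sin(t)],[np.sin(t),np.cos(t)]])
    P=np.c_[np.array([[1,1],[1,-1],[-1,-1],[-1,1]])*[L/2,W/2]@r.T+[x,y],np.full(4,H)]
    print(k,proj(P,'wrist',st))
```

```text
108 [[346.668 190.078]
 [291.654 190.096]
 [293.661 278.621]
 [344.705 278.601]]
78 [[350.004 198.402]
 [288.353 198.422]
 [291.013 295.767]
 [347.39  295.745]]
low [[313.212 216.598]
 [274.49  216.638]
 [272.721 140.52 ]
 [313.098 140.094]]
tall [[452.795 254.52 ]
 [410.641 254.962]
 [416.073 173.467]
 [460.397 175.122]]
flat [[548.09  219.878]
 [522.863 221.037]
 [527.215 148.944]
 [553.146 150.01 ]]
```

View pics/w3c.png

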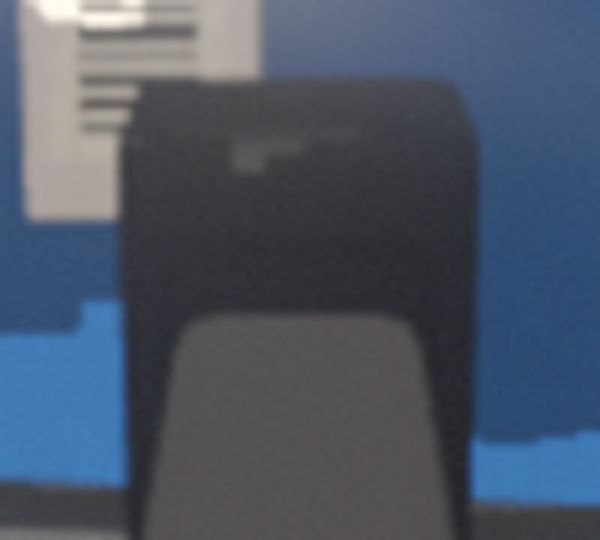

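View pics/w3d.png

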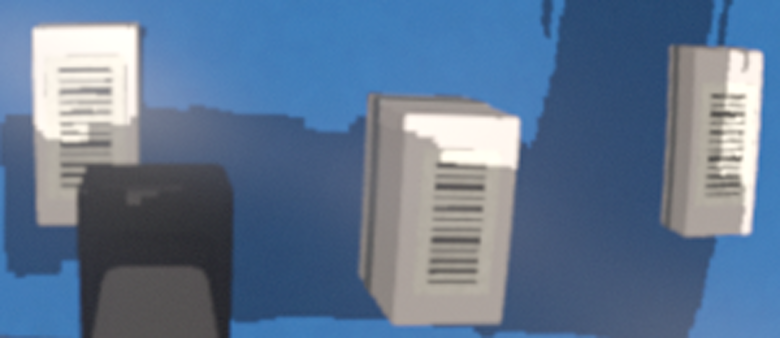

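```bash
cat >> h.py <<'E'
def scan(x,y,t,H,gap=35):
    th=t+np.pi/2; zt=H+gap+108
    bot.move_ptp([x,y,max(zt+30,265)],list(q(th)))
    bot.line_to([x,y,zt],80)
    bot.pause(.3)
    s=bot.read_state();e=np.array([x,y,zt])-s['tcp_pos'];print('err',e)
    bot.line_to(list(np.array([x,y,zt])+e),20)
    bot.pause(1.0)
    s=bot.read_state();print('hold',s['tcp_pos'],s['qvel'].round(4),s['contact_force'],s['t'])
    bot.pause(1.2)
E
python3 - <<'E'
from h import *
import pickle
scan(473,-74.3,.047,72)
pickle.dump(snap('wrist','w4')[1],open('w4.pkl','wb'));_,st=snap('scene','s4')
print(st['tcp_pos'],st['t'])
bot.line_to([473,-74.3,270],100)
E
```

```text
err [-0.161 -0.056 -0.344]
hold [472.855 -74.359 214.673] [-0.002  0.001  0.002  0.001  0.001  0.001] [-0.22   0.124 -1.381] 13.3
[472.848 -74.348 214.649] 14.55
```

Run:
```python
import cv2
a=cv2.imread('pics/s4.png')[120:310,190:430]; cv2.imwrite('pics/s4c.png',cv2.resize(a,None,fx=3.1,fy=3.1,interpolation=cv2.INTER_CUBIC))
```

```text
(no output)
```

View pics/s4c.png

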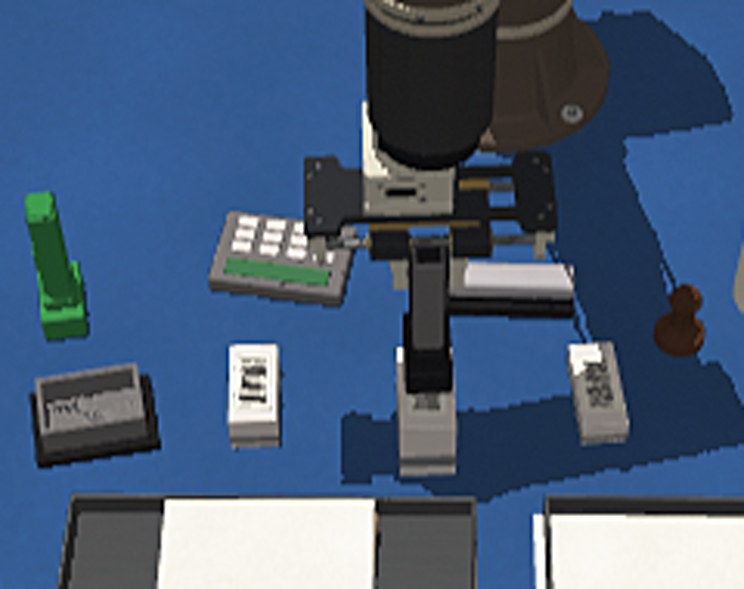

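View pics/w4.png

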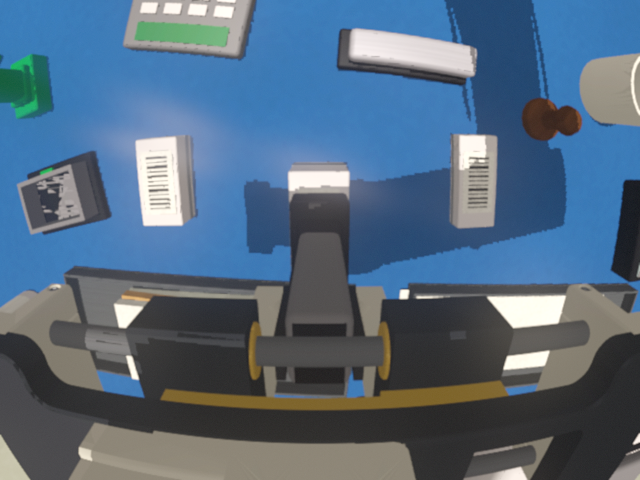

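The tall carton sits centred under the head in w4 (edges x 289–349). I'll compare the low and flat predictions with this picture.

```bash
cat >> h.py <<'E'
CART={'low':(447.3,-229.9,.044),'tall':(473.3,-74.2,.047),'flat':(434.5,82.6,.102)}
def corners(k,pose=None,z=None):
    x,y,t=pose or CART[k];L,W,H=DIM[k];r=np.array([[np.cos(t),-np.sin(t)],[np.sin(t),np.cos(t)]])
    return np.c_[np.array([[1,1],[1,-1],[-1,-1],[-1,1]])*[L/2,W/2]@r.T+[x,y],np.full(4,H if z is None else z)]
def overlay(f,n,st,out,box,s,ks=('low','tall','flat')):
    im=cv2.imread(f'pics/{f}.png');x,y,w,h=box
    c=cv2.resize(im[y:y+h,x:x+w],None,fx=s,fy=s,interpolation=cv2.INTER_CUBIC)
    for k in ks: cv2.polylines(c,[((proj(corners(k),n,st)+.5-[x,y])*s).astype(int)],True,(0,0,255),1)
    cv2.imwrite(f'pics/{out}.png',c)
E
python3 - <<'E'
from h import *
import pickle
overlay('w4','wrist',pickle.load(open('w4.pkl','rb')),'w4o',(120,100,400,150),2)
E
```

```text
(no output)
```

View pics/w4o.png

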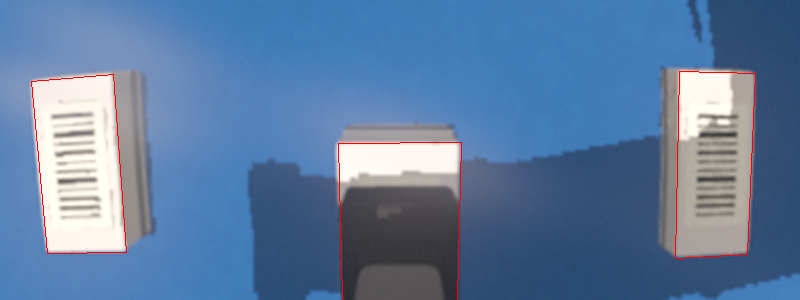

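All three overlays match. Scanning the low carton, with a picture during the hold.

Run:
```python
from h import *
import pickle
x,y,t=CART['low']
bot.move_ptp([x,y,265],list(q(t+np.pi/2)));bot.pause(.2)
s=snap('wrist','w5a')[1];overlay('w5a','wrist',s,'w5ao',(120,80,500,170),1.6)
scan(x,y,t,41)
s=snap('wrist','w5')[1];overlay('w5','wrist',s,'w5o',(120,80,500,170),1.6)
bot.line_to([x,y,270],120)
c=[cv2.imread(f'pics/{f}.png') for f in ('w5ao','w5o')];cv2.imwrite('pics/w5m.png',np.vstack(c))
```

```text
err [-0.119 -0.006 -0.265]
hold [ 447.178 -229.903  183.731] [-0.001 -0.    -0.001  0.001 -0.     0.003] [-0.157  0.371 -1.973] 19.1917
```

View pics/w5m.png

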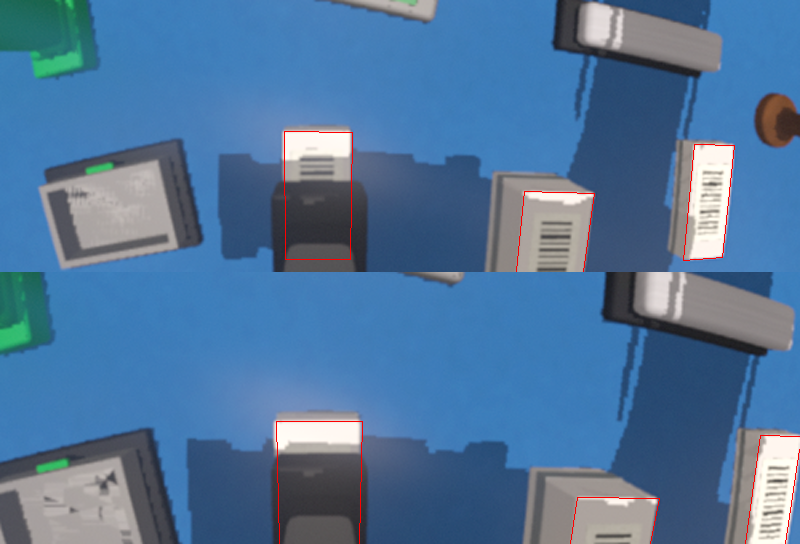

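The low carton is aligned under the head. Flat is next.

Run:
```python
from h import *
import pickle
x,y,t=CART['flat']
bot.move_ptp([x,y,265],list(q(t+np.pi/2)));bot.pause(.2)
s=snap('wrist','w6a')[1];overlay('w6a','wrist',s,'w6ao',(60,80,500,170),1.6)
scan(x,y,t,27)
s=snap('wrist','w6')[1];overlay('w6','wrist',s,'w6o',(60,80,500,170),1.6)
bot.line_to([x,y,270],120)
c=[cv2.imread(f'pics/{f}.png') for f in ('w6ao','w6o')];cv2.imwrite('pics/w6m.png',np.vstack(c))
```

```text
err [-0.084 -0.051 -0.203]
hold [434.408  82.564 169.785] [-0.001 -0.001  0.    -0.001  0.001  0.001] [-0.487  0.078 -2.172] 25.8917
```

View pics/w6m.png

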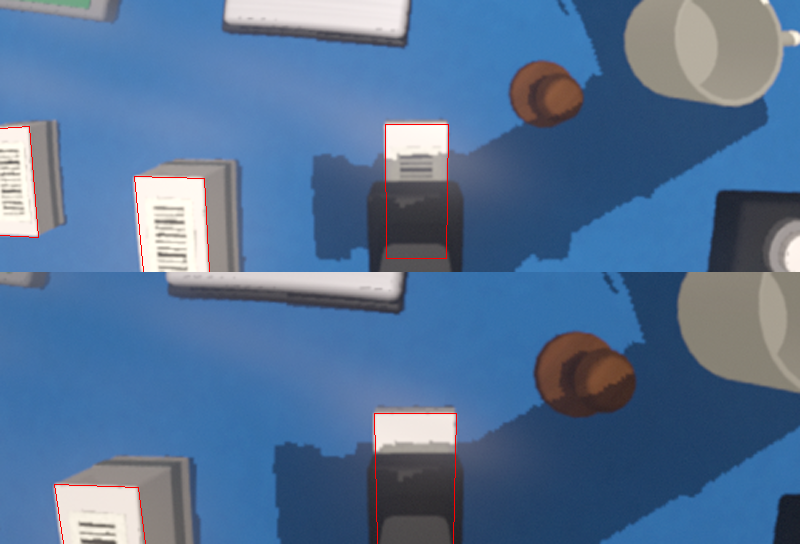

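Run:
```python
from h import *
x,y,t=467.8,-376.3,.208
bot.move_ptp([x,y,270],list(q(t)))
bot.line_to([x,y,170],120);bot.pause(.2)
s=bot.read_state();print(s['tcp_pos'],s['contact_force'])
bot.line_to([x,y,126],50);s=bot.read_state();print(s['tcp_pos'],s['contact_force'])
bot.line_to([x,y,120.3],20);bot.pause(.2);s=bot.read_state();print(s['tcp_pos'],s['contact_force'])
bot.move_gripper(60);bot.pause(.3)
bot.line_to([x,y,240],120)
bot.move_ptp([540,-250,300],list(q(np.pi/2)));bot.pause(.2)
import pickle
s=snap('wrist','w7')[1];pickle.dump(s,open('w7.pkl','wb'));overlay('w7','wrist',s,'w7o',(150,60,400,200),2)
print(s['t'])
snap('scene','s7')
```

```text
[ 468.157 -376.484  170.806] [-0.101 -0.334 -1.416]
[ 468.041 -376.442  126.336] [-0.321  0.75  -2.229]
[ 467.787 -376.294  120.294] [-0.128 -0.604 -2.398]
36.1333
```

View pics/w7o.png

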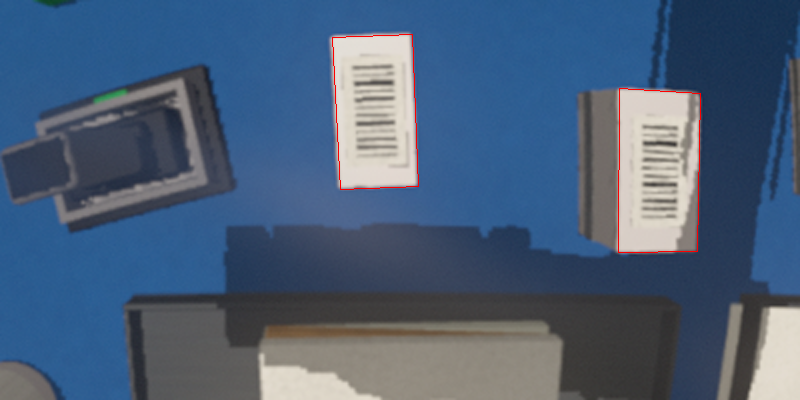

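View pics/s7.png

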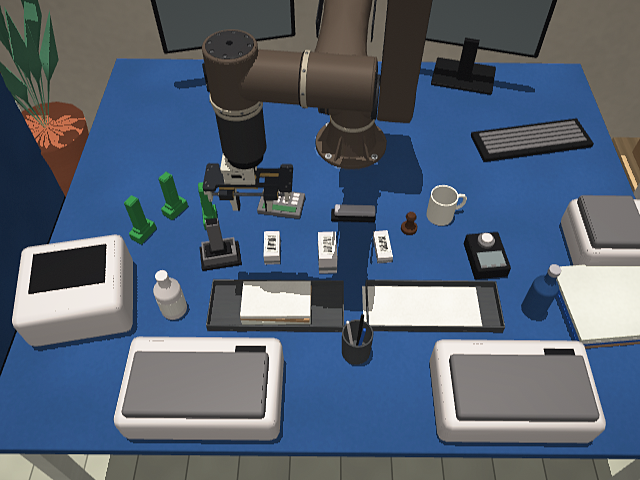

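Run:
```python
from h import *
import pickle
px=[np.array(p)*.375+[150,180] for p in [(72,25),(377,25),(377,147),(70,147)]]
print(fitrect(px,'top',None,143,353,28))
bot.move_ptp([680,200,300],list(q(np.pi/2)));bot.pause(.2)
s=snap('wrist','w8')[1];pickle.dump(s,open('w8.pkl','wb'));print(s['t'])
```

```text
(array([624.898, 201.567,   0.001]), np.float64(0.1680650198621825))
38.1583
```

View pics/w8.png

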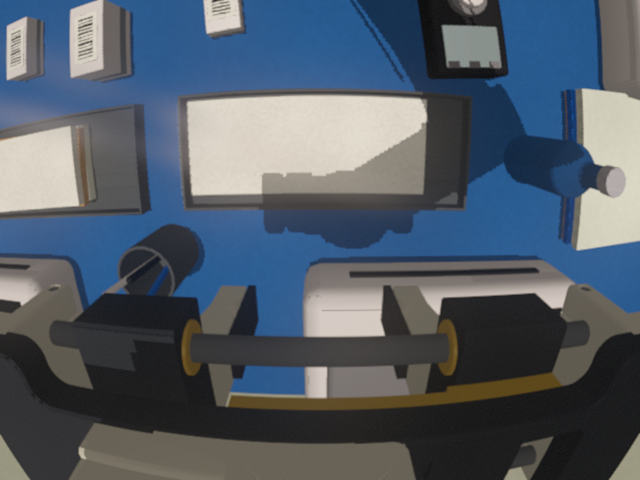

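```bash
cat >> h.py <<'E'
def pick(k,zt):
    x,y,t=CART[k]; th=t+np.pi/2; W=DIM[k][1]
    bot.move_gripper(min(86,W+30))
    bot.move_ptp([x,y,180],list(q(th)))
    s=snap('wrist','pk_'+k)[1]; overlay('pk_'+k,'wrist',s,'pko_'+k,(60,60,520,300),1.5)
    bot.line_to([x,y,zt],100);bot.pause(.1)
    s=bot.read_state();print('at',s['tcp_pos'],s['contact_force'])
    bot.move_gripper(0,25)
    s=bot.read_state();print('grip',s['tcp_pos'],s['width'],s['contact_force'])
    bot.line_to([x,y,zt+15],50)
    bot.line_to([x,y,200],120)
    s=bot.read_state();print('lift',s['width'],s['contact_force'],s['t'])
def place(k,x,y,zt):
    th=np.pi/2
    bot.move_ptp([x,y,200],list(q(th)))
    bot.line_to([x,y,zt+30],120);bot.pause(.1)
    bot.line_to([x,y,zt+4.8],30);bot.pause(.2)
    s=bot.read_state();print('place',s['tcp_pos'],s['contact_force'],s['width'])
    bot.move_gripper(DIM[k][1]+14);bot.pause(.3)
    bot.line_to([x,y,zt+30],60)
    bot.line_to([x,y,220],150)
    print(bot.read_state()['t'])
E
python3 - <<'E'
from h import *
import pickle
s=pickle.load(open('w8.pkl','rb'))
print(fitrect([(180,98),(471,96),(467,211),(182,210)],'wrist',s,143,353,28))
pick('tall',26)
s=snap('wrist','w9')[1]
E
```

```text
(array([628.04 , 206.934,   0.001]), np.float64(1.7277402292238389))
at [473.635 -74.12   26.462] [-0.133  0.291  0.336]
grip [473.282 -74.244  26.025] 50.04663479381931 [-0.952 -1.5    0.058]
lift 49.644465557894264 [ 0.191 -0.834 -2.002] 44.5333
```

View pics/w9.png

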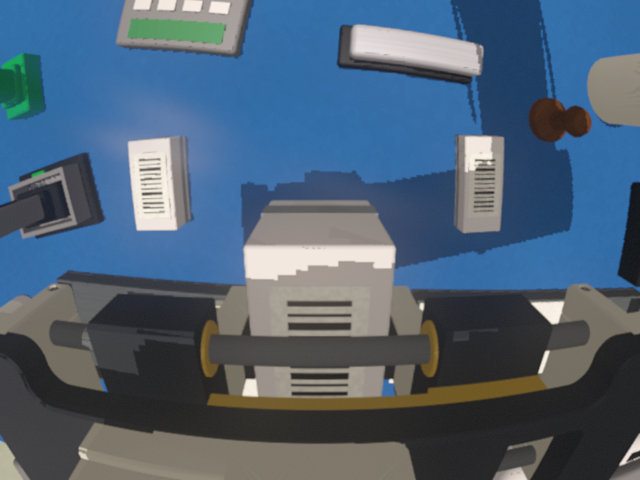

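View pics/pko_tall.png

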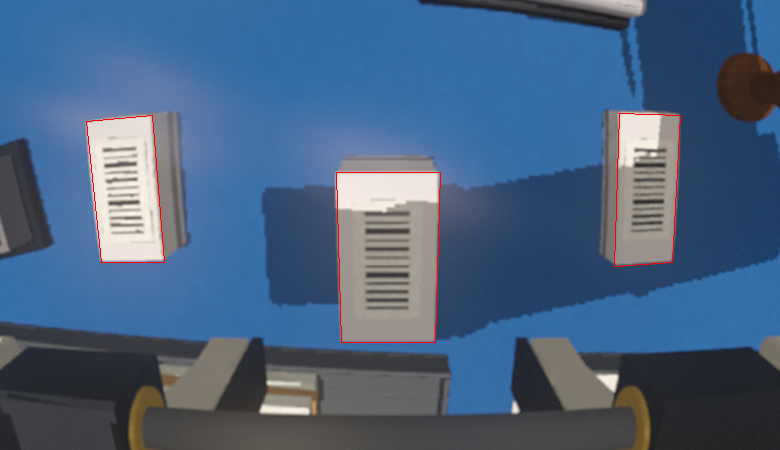

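Run:
```python
from h import *
print('pens',unproj((300,167),150,'top'))
place('tall',626,115,26)
bot.move_ptp([560,60,300],list(q(np.pi/2)));bot.pause(.2)
s=snap('wrist','w10')[1];overlay('w10','wrist',s,'w10o',(0,0,640,330),1.2,('low','flat'))
```

```text
pens [[739.939  -4.63  150.   ]]
place [626.106 115.068  31.028] [-0.429 -0.01  -1.197] 49.5849354133474
50.8167
```

View pics/w10o.png

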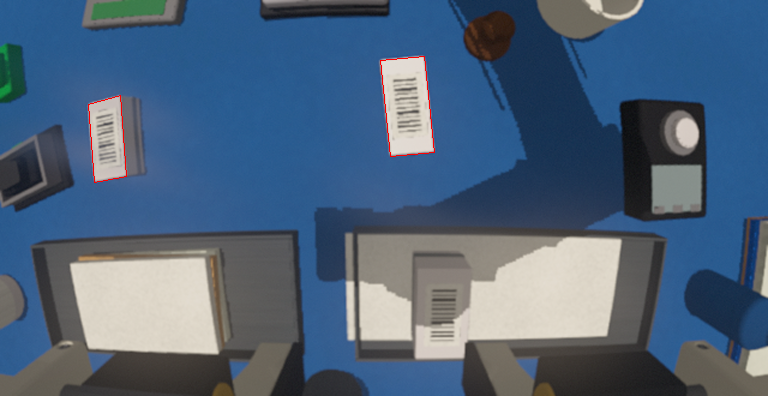

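The tall carton stands flat in the left tray, and low and flat have not moved. Next, low, with a check of the picture before I lift it.

Run:
```python
from h import *
pick('low',13)
place('low',626,205,13)
```

```text
at [ 447.62  -229.929   13.442] [ 0.505 -0.65   0.424]
grip [ 447.299 -229.941   13.016] 43.87314556426009 [-0.439  0.354  0.719]
lift 44.12672526232673 [ 0.214 -0.318 -1.584] 57.9333
place [626.376 205.316  18.19 ] [-0.858  4.775  4.158] 44.013051791416565
65.125
```

View pics/pko_low.png

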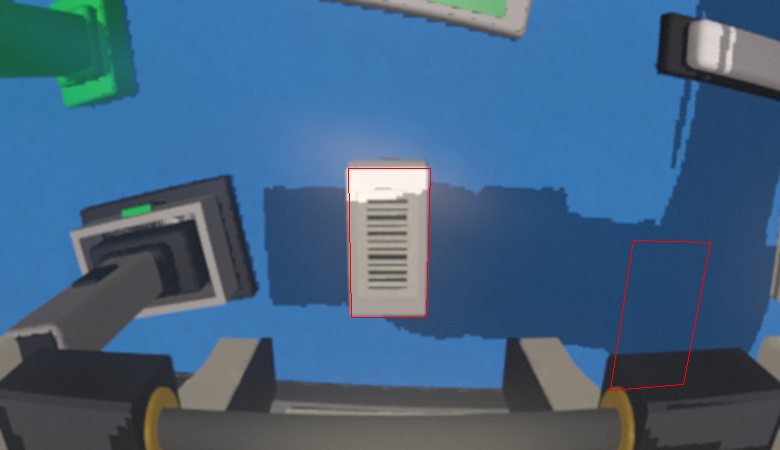

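Run:
```python
from h import *
import pickle
bot.move_ptp([640,180,310],list(q(np.pi/2)));bot.pause(.2)
s=snap('wrist','w11')[1];pickle.dump(s,open('w11.pkl','wb'));overlay('w11','wrist',s,'w11o',(0,0,640,330),1.25,('flat',));print(s['contact_force'])
snap('scene','s11')
```

```text
[ 0.084 -0.6    0.252]
```

View pics/w11o.png

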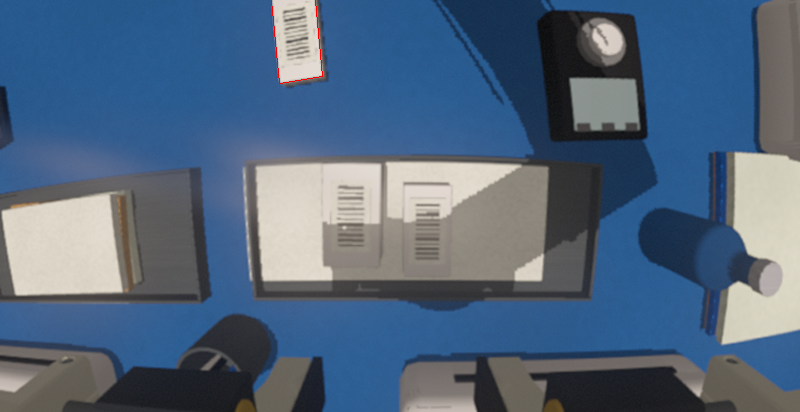

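View pics/s11.png

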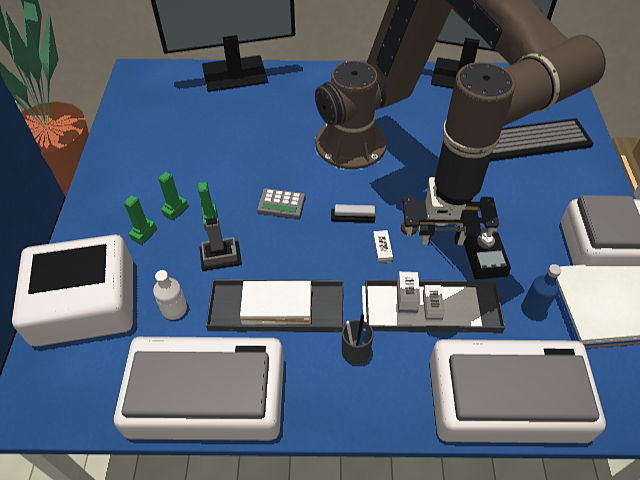

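The tall carton has moved: it now lies near the -x wall and closer to low. I'll look closer.

Run:
```python
import cv2
a=cv2.imread('pics/w11.png')[115:250,190:390]; cv2.imwrite('pics/w11c.png',cv2.resize(a,None,fx=4,fy=4,interpolation=cv2.INTER_CUBIC))
a=cv2.imread('pics/s11.png')[260:340,350:510]; cv2.imwrite('pics/s11c.png',cv2.resize(a,None,fx=5,fy=5,interpolation=cv2.INTER_CUBIC))
```

```text
(no output)
```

View pics/w11c.png

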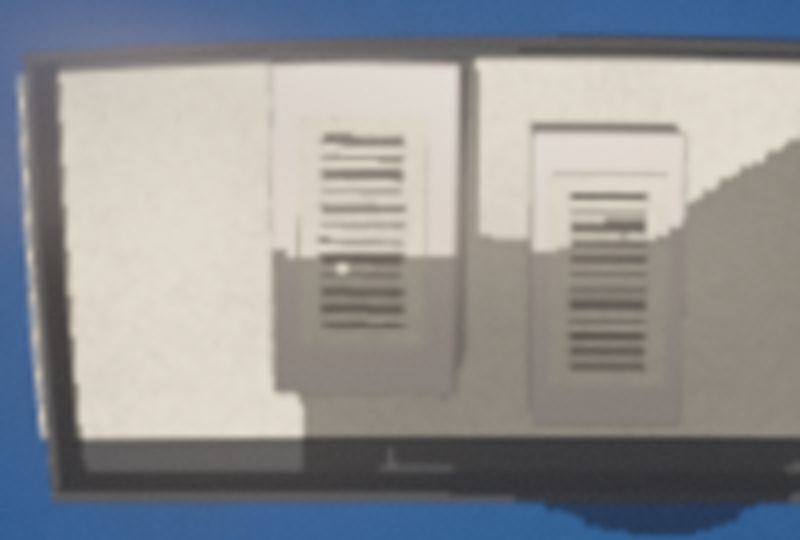

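View pics/s11c.png

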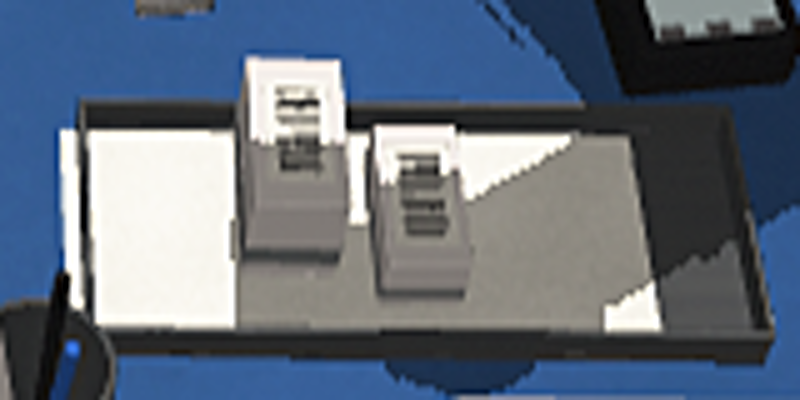

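Run:
```python
from h import *
import pickle
s=pickle.load(open('w11.pkl','rb'))
o=np.array([190,115])
f=lambda L:[o+np.array(p)/4 for p in L]
print('tall',fitrect(f([(271,63),(462,63),(457,392),(275,391)]),'wrist',s,90,50,76))
print('tall z free',fitrect(f([(271,63),(462,63),(457,392),(275,391)]),'wrist',s,90,50,76,free=True))
print('low',fitrect(f([(531,127),(685,127),(681,424),(532,424)]),'wrist',s,86,44,45))
print('tray',fitrect(f([(26,55),(1100,10)][:1])+[(480,127),(473,238),(204.5,238.5)],'wrist',s,143,353,28))
```

```text
tall (array([607.313, 139.616,  -0.019]), np.float64(0.4784671180088562))
tall z free (array([607.926, 139.121,  -0.019,  71.06 ]), np.float64(0.23392785295001925))
low (array([625.523, 205.819,   0.007]), np.float64(0.3132186866114812))
tray (array([625.096, 206.344,   0.011]), np.float64(1.5900562819767143))
```

The tall carton was knocked about (-18, +24) mm, most likely by the announced disturbance. It still stands flat inside the tray with clearance, so it can stay. Now the flat carton.

Run:
```python
from h import *
import pickle
pick('flat',7)
place('flat',626,292,7)
bot.move_ptp([640,190,310],list(q(np.pi/2)));bot.pause(.2)
s=snap('wrist','w12')[1];pickle.dump(s,open('w12.pkl','wb'));print(s['t'])
snap('scene','s12')
```

```text
at [434.77   82.791   7.422] [ 0.825  0.747 -0.095]
grip [434.496  82.592   7.019] 41.85545859294908 [-0.385 -0.351  1.07 ]
lift 41.73262433803737 [ 0.627  0.085 -1.247] 72.15
place [626.103 292.083  12.017] [ 0.603 -0.528 -1.309] 41.9146865591615
78.8083
79.6167
```

View pics/w12.png

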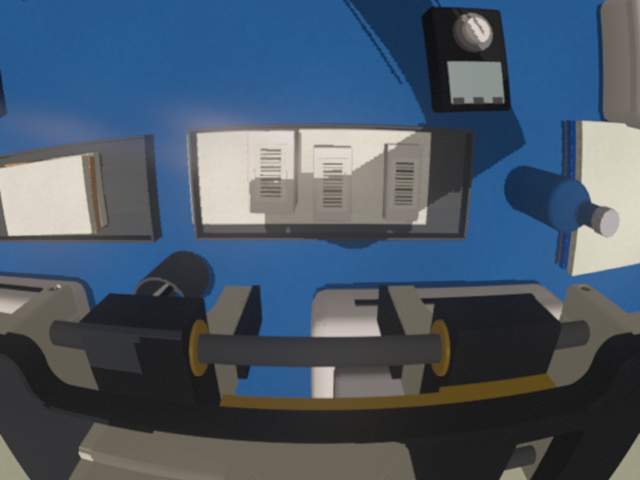

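View pics/s12.png

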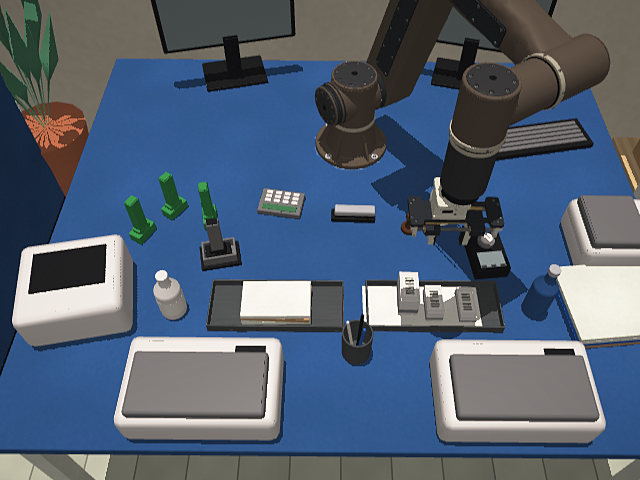

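All three cartons lie flat in the left tray, at w12 (271,172), (332,183) and (402,182). Next I'll localise the key.

Run:
```python
from h import *
import pickle
S=[]
bot.move_gripper(0,20)
for i,p in enumerate([(530,367,230),(530,320,230)]):
    bot.move_ptp(list(p),list(q(np.pi/2)));bot.pause(.25)
    s=snap('wrist',f'k{i}')[1];S.append(s)
pickle.dump(S,open('k.pkl','wb'))
a=[cv2.resize(cv2.imread(f'pics/k{i}.png')[40:240,170:470],None,fx=2.6,fy=2.6,interpolation=cv2.INTER_CUBIC) for i in (0,1)]
for i in (0,1):cv2.imwrite(f'pics/k{i}c.png',a[i])
```

```text
(no output)
```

View pics/k0c.png

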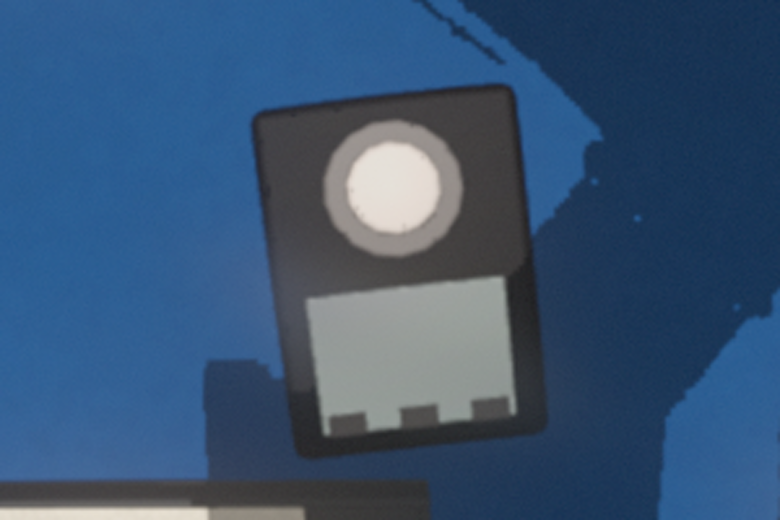

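View pics/k1c.png

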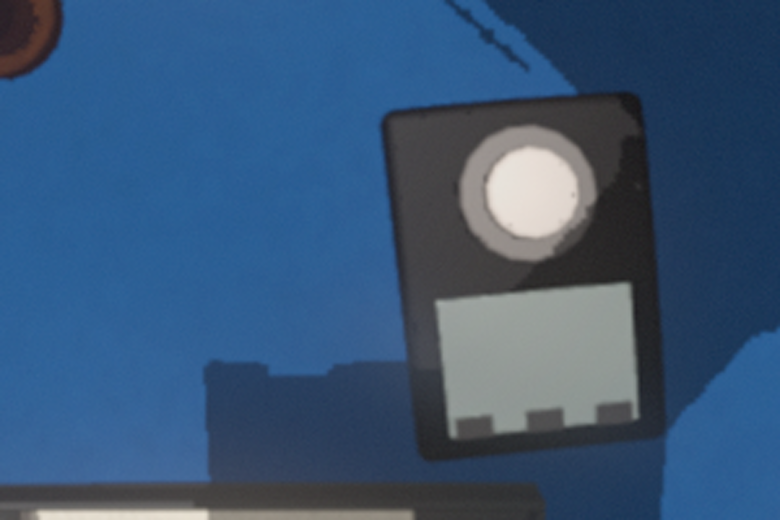

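Run:
```python
from h import *
import pickle
S=pickle.load(open('k.pkl','rb'))
a=np.array([321.2,111.9]);b=np.array([374.6,113.8])
f=lambda P:np.r_[proj(P,'wrist',S[0])[0]-a,proj(P,'wrist',S[1])[0]-b,.7*(proj(P,'scene')[0]-[487,239]),.7*(proj(P,'top')[0]-[176.8,272.5])]
r=least_squares(f,[440,367,55]);print(r.x,r.fun)
r2=least_squares(lambda P:f(P)[:4],[440,367,55]);print(r2.x)
print(unproj([a],60,'wrist',S[0]),unproj([b],60,'wrist',S[1]))
```

```text
[437.686 368.768  57.279] [ 0.575  0.122 -0.558  0.063 -0.676 -0.64  -0.585  0.249]
[437.791 368.22   64.346]
[[437.656 368.248  60.   ]] [[437.686 368.863  60.   ]]
```

Run:
```python
from h import *
x,y=437.7,368.5
bot.move_ptp([x,y,110],list(q(np.pi/2)))
bot.line_to([x,y,70],60);bot.pause(.3)
f0=bot.read_state()['contact_force'][2];print(f0,bot.read_state()['width'])
z=68.
while z>44:
    bot.line_to([x,y,z],30);bot.pause(.08)
    s=bot.read_state();f=s['contact_force'][2]-f0
    if abs(f)>1: print(z,s['tcp_pos'][2].round(2),f.round(2))
    if f>14: break
    z-=1
bot.pause(.4);s=bot.read_state();print('final',s['tcp_pos'],s['contact_force'],s['t'])
snap('scene','s13')
bot.line_to([x,y,120],60)
```

```text
-0.27500434282254954 0.0008293119579353835
66.0 66.1 3.18
65.0 65.08 2.29
64.0 64.08 3.01
63.0 63.08 3.85
62.0 62.1 5.0
61.0 61.29 6.22
60.0 61.12 14.62
final [437.847 368.653  61.126] [-2.745 -1.014 14.385] 87.75
```

The key bottomed out: contact began at about z=67, and the hard stop at 61.1 gave 14 N. Now a final check with the arm withdrawn.

Run:
```python
from h import *
bot.move_ptp([640,190,310],list(q(np.pi/2)));bot.pause(.3)
snap('wrist','w14')
bot.move_ptp([430,-100,330],list(q(np.pi/2)));bot.pause(.3)
s=snap('scene','s14')[1];print(s['t'],s['contact_force'])
a=cv2.imread('pics/s14.png')[160:360,110:570];cv2.imwrite('pics/s14c.png',cv2.resize(a,(800,348),interpolation=cv2.INTER_CUBIC))
snap('wrist','w15')
```

```text
92.1917 [-0.432 -0.743  0.461]
```

View pics/s14c.png

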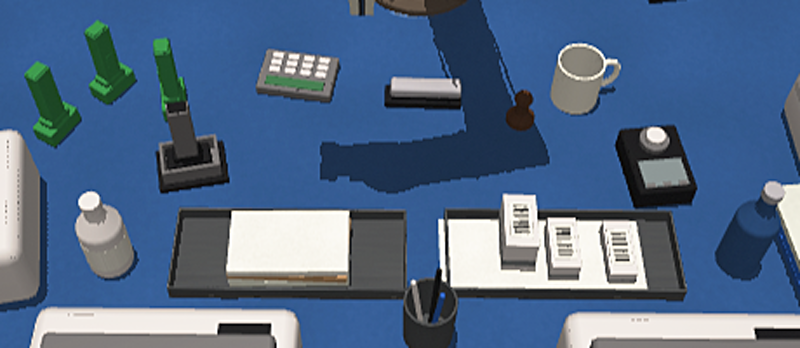

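View pics/w14.png

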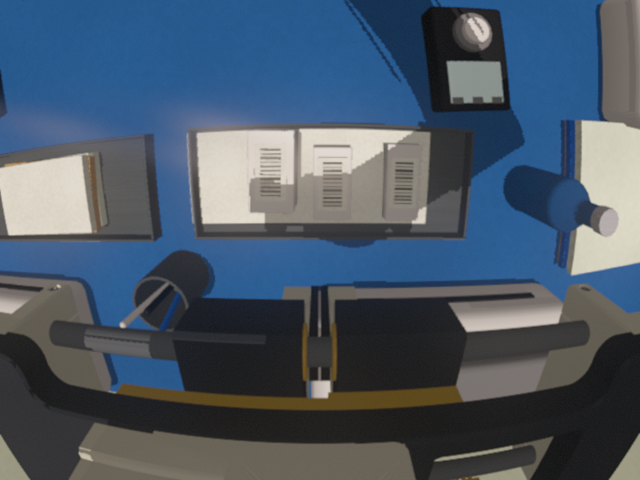

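The scene is in order: three cartons flat in the left tray with labels up, the scanner in its cradle, and the books and other items in place. Handing in.

Run:
```python
from plant import bot
bot.close_job();
```

```text
the job is handed in; nothing more can be done
```

I finished the job and handed it in after about 92 s on the robot's clock. Only three cartons were there: tall, low and flat. The second-tallest was absent.

- **Reading:** I scanned tall, then low, then flat. Each was held about 35 mm above the label for more than 2 s, aligned to the label. The wrist pictures showed each carton centred under the scanner head, and nothing was touched.
- **Scanner and cartons:** I stood the scanner back in its cradle. All three cartons were then laid flat, labels up, in the left tray, which holds only a sheet of paper.
- **Key:** I pressed the white key last. It moved about 6 mm to a hard stop at about 14 N.

**Disagreement:** After I placed the tall carton at y = 115, it was found about 18 mm and 24 mm aside. This was most likely the announced knock. While placing the low carton, I saw a side force of about 5 N, so my finger probably brushed the tall one. It still stood flat inside the tray, so I left it, slightly out of line with the other two.

The last pictures showed all three cartons flat in the tray, the scanner in its cradle, and the books and other items apparently where they were. No check failed.

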